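Pile the spacer plates and hold the mirror on the paint mark

TASK

Lay the plain spacer plate squarely on the plate fixed to the setting block, then the plate with the orange mark squarely on top of it, with its orange edge on the side of the block's yellow tab. Then grip the sprung mirror, which has a blue grip on top, and turn it until the inspection camera sees the orange edge in the middle of the mirror, and finish while still gripping it and holding it at that angle, because it swings back if let go. Leave the green bottle, the socket, the spanner and the red tub where they are.

Things in the scene. Friction and masses are not known exactly. Their poses are not given: they have to be found in the camera images.
- jig: Fixed setting block; origin at the centre of its underside, on the bench. Dark steel foot (50 x 84 mm, 16 mm high) with a fixed aluminium plate on it (56 mm in x, 90 mm in y, 16 mm thick, top 32 mm above the bench). A flat yellow tab (4 mm high, 30 mm wide) sticks out 25 mm past the plate's -x edge, on the bench: the orange edge belongs on that side.
- jig_top (a point): Centre of the top face of the setting block's fixed plate (32 mm above the bench), axes as jig. The centre of the plain plate belongs 8 mm above this point, the centre of the marked plate 24 mm above it, all edges in line.
- plain_center (a point): Centre (half-way up) of the loose plain aluminium spacer plate, 56 mm in x, 90 mm in y, 16 mm thick, about 0.2 kg, lying flat on the bench; two dark round bolt holes drawn on top. Grasp it across its 56 mm (its x).
- marked_center (a point): Centre (half-way up) of the loose aluminium spacer plate with the orange paint mark, otherwise like the plain one: 56 mm in x, 90 mm in y, 16 mm thick. The mark is in the middle of its -x edge face and runs 20 mm onto its top.
- mark (a point): The orange mark: centre of the marked plate's -x edge face, 28 mm from the plate's centre towards its -x and half-way up; mark 16 mm wide, 13 mm high. Axes as the marked plate.
- lens (a point): Centre of the front glass of the black inspection camera, 60 mm above the bench, 230 mm from the mirror's axis. x points level from the mirror's axis to the lens; the camera looks along -x at the mirror's middle. Camera and mirror stand on one fixed dark steel rail (40 mm wide, 8 mm high), placed differently each time, like the setting block.
- mirror_grip (a point): Middle of the blue grip on the mirror's top, on the vertical swivel axis, 122 mm above the bench. The grip is 12 mm thick in x, 40 mm long in y, 96 to 138 mm above the bench; grasp it across the 12 mm from above. Turns with the mirror: x is where the mirror faces. Mirror: 52 x 59 mm in a 60 mm wide black frame, its middle 63 mm above the bench, its face 1 mm in front of the axis.
- mirror (a joint): Swivel angle of the mirror, 0 to 1.2 rad, growing counterclockwise seen from above; 0 is its rest, squarely facing the lens. A light spring (0.06 N m per rad) turns it back to 0. The lens sees the mark in the mirror's middle when, seen from above, the mirror faces half-way between the directions from its axis to the lens and to the mark.
- view (a point): Where the camera looks by way of the mirror: a point on the swivel axis 60 mm above the bench, whose x axis points along the camera's line of sight after the reflection in the mirror's middle (it turns twice as far as the mirror). The mark is seen in the middle when this x axis runs through it.
- plain: The plain plate's body, origin at the centre of its underside, 8 mm below plain_center.
- marked: The marked plate's body, origin at the centre of its underside, 8 mm below marked_center.
- bottle: Bystander: green bottle with red cap, 60 mm in diameter, 150 mm high; origin at the centre of its underside.
- socket: Bystander: steel socket, upright cylinder 32 mm in diameter, 50 mm high; origin at the centre of its underside.
- spanner: Bystander: steel spanner about 160 mm long lying on the bench along its x.
- tub: Bystander: open red tub 100 x 130 mm, 45 mm high; origin at the centre of its underside.
Mind the look-alikes: they are no part of the job. What is shaped like the marked but purple is not meant. What is shaped like the plain but turquoise is not meant.

How it is judged:
On the way, in this order (a step that is already met when the one before it is completed fails the run):
1. the plain plate lies squarely on the setting block's plate, released (x of plain_center in the frame of jig between -0.007 and 0.007 m and y of plain_center in the frame of jig between -0.007 and 0.007 m and z of plain_center in the frame of jig between 0.036 and 0.044 m and angle between the x axis of plain_center and the x axis of jig, either way round below 0.1 rad and angle between plain_center's own z axis and vertical below 0.06 rad and contact force between the fingers and plain below 0.2 N), for 0.2 s.
2. the marked plate lies squarely on the plain one, orange edge on the tab's side, released (all of step 1 and x of mark in the frame of jig between -0.035 and -0.021 m and y of mark in the frame of jig between -0.007 and 0.007 m and z of mark in the frame of jig between 0.052 and 0.06 m and angle between the x axis of marked_center and the x axis of jig, either way round below 0.1 rad and angle between marked_center's own z axis and vertical below 0.06 rad and contact force between the fingers and marked below 0.2 N), for 0.2 s.
3. the mirror is held by the fingers so that the lens sees the mark in its middle (y of mark in the frame of view between -0.016 and 0.016 m and x of mark in the frame of view above 0.08 m and contact force between the fingers and mirror above 5 N and velocity of joint mirror between -0.1 and 0.1 rad/s), for 0.3 s.
At the end, for the whole second after the job is handed in: Both plates lie flat on the block, plain one below, within 7 mm and 0.1 rad of square, orange edge on the tab side, at rest, not touched by the fingers; the fingers still grip the mirror (over 5 N), at rest, and the reflected line of sight passes within 16 mm of the mark centre (all of step 2 and all of step 3 and linear speed of each of plain, marked below 0.02 m/s); the arm keeps its last pose, push and grip.
It fails at once if the green bottle is moved by more than 30 mm (distance of bottle from where it was at the start of the episode above 0.03 m).
It fails at once if the steel socket is moved by more than 30 mm (distance of socket from where it was at the start of the episode above 0.03 m).
It fails at once if the spanner is moved by more than 30 mm (distance of spanner from where it was at the start of the episode above 0.03 m).
It fails at once if the red tub is moved by more than 30 mm (distance of tub from where it was at the start of the episode above 0.03 m).
It also fails if it takes over 72 s, if anything falls off the work surface, if the arm or the gripper's body presses on something with over 40 N, if the wrist force passes 120 N, or if a joint passes its speed limit or range.

ROBOT

A 7-joint arm with a two-finger parallel gripper is mounted at the origin on the work surface. World frame = base frame: x ahead of the robot, y to its left, z up, the work surface at z = 0. Lengths are in m, angles in rad, forces in N, time in s.
With the tool pointing down it reaches from about 0.4 to 0.85 m from the base axis. Payload 10.4 kg.
Tool frame: the origin (TCP) lies midway between the tips of the shut fingers; the grasp point (between the pads) lies 19 mm behind it; z points along the fingers, x is the direction in which the jaws open and shut, and the axes are right-handed (so a half turn about z gives the same grasp; the last joint's range is limited). The gripper opens to 85 mm and grips with 20 to 120 N. Pads are 22 mm wide; open, the fingers measure 114 mm over their backs; the gripper's body (76 mm by 85 mm) begins 54 mm behind the grasp point. The pads swing forward as they close: fully open they stand 13 mm farther back than shut.
Start: joints at [1.219, 0.332, -0.065, 1.46, 0.022, 1.35, -0.088], TCP at [0.202, -0.592, 0.231] pointing down, gripper open.
Joint ranges: [-2.6, 2.6], [-0.5, 2.12], [-1.47, 1.34], [0.16, 2.42], [-1.27, 4.41], [0.06, 2.06], [-2.6, 2.6]. Speed limits (rad/s): [2.22, 2.22, 2.79, 2.79, 3.14, 3.14, 3.14].

INTERFACE

Orientations are given as a unit quaternion [x, y, z, w].
In Python, from workcell import manip, cams gives the robot as it stands.
- The arm moves only by the tool move_arm, never from a script. Its argument "moves" is a list of rows, each a list of 7 numbers: the turn, a rotation vector about the tool's x, y, z in degrees, then the shift along the tool's x, y, z in m, then the finger opening in m, from 0 to 0.0854. A call has 1 to 10 rows; each row is the pose to reach, as a shift and turn from the pose commanded when the call began, along the tool's axes at that moment; what a row does not reach only later rows make up. A row lasts 1/10 s, in which the tool goes at most 50 mm and 8.59 degrees, less where a joint would pass 70% of its speed; a pose out of reach is approached as far as the arm can. A call with a gripper value outside its range is refused whole. The fingers move at their own pace and stop on an object; "grip_force" is the grip in N (left out, the last holds). Time passes only in rows, so rows that repeat a pose let the fingers close. It gives the time, the measured TCP pose, the force and the opening at its end, in the units of the state.
- manip.get_obs(): the state, without advancing time (a new reading comes with each control period).
- cams.camera(name): name is "scene" or "top" or "wrist"; returns the picture (420x560x3 uint8, red, green, blue); there is no depth.
- cams.camera_params(name): a dict with "fx", "fy", "cx", "cy" (pixels), "xyz" and "rotation" of the camera in the world. Camera axes: x right, y up, looking along -z (the intrinsics and any distortion apply to the point x, -y, -z); pixel columns grow to the right and rows downward; lengths in m; the calibration is good to about 2 mm. A picture is of the moment at which its call begins: read the wrist's pose just before it. camera_params takes no time and is no camera call; for the wrist camera it gives the pose at the moment of the call.
- manip.hand_in(): hands the job in, once; it reports no verdict.
The state is a dict: "clock": time; "joint_pos": joint angles; "joint_velocities": joint speeds; "tau": joint torques, N m; "position": TCP position; "ee_rot": TCP orientation; "ft_force": force on the tool from outside, world axes, zero at the start; "torque": the same for the moment, N m; "grip_width": opening from 0.0 (shut) to 1.0 (fully open).
Only numpy, scipy, OpenCV 4.12 (cv2) and the standard library are available. Lean on these libraries where they do the work, as an engineer would, in place of code of your own. Each camera call takes 0.05 s, during which the arm holds its last target. There are 200 camera calls.

## Working session

There is one attempt and no reset: what is moved stays moved. The work goes in short steps, Python scripts to look and compute and a tool call to move; the robot and the scene stay as the last step left them, time stands still between calls to the robot, and variables do not carry over. Pictures are saved under pics/ and viewed, about 8 in all and at most 12, crops included, and the job is handed in when it is done.

Besides the shell and the picture viewer there is one more tool, called after "Emit:" by a JSON object that holds its "api" and its "payload", one argument or row to a line. move_arm: Moves the arm, as the interface text tells. Its arguments: {"type":"object","properties":{"moves":{"type":"array","items":{"type":"array","items":{"type":"number"}}},"grip_force":{"type":"number"}},"required":["moves"]}

```bash
ls; mkdir -p pics; python3 - <<'E'
from workcell import manip, cams
import cv2, numpy as np
print({k:np.round(v,3) for k,v in manip.get_obs().items()})
ims=[]
for n in ("scene","top"):
    im=cams.camera(n)[:,:,::-1]; cv2.imwrite(f"pics/{n}0.png",im); ims.append(cv2.resize(im,(800,600),interpolation=cv2.INTER_CUBIC))
    p=cams.camera_params(n); print(n,{k:np.round(v,3).tolist() for k,v in p.items()})
    cv2.imwrite(f"pics/{n}0b.png",ims[-1])
E
```

```text
pics
{'clock': np.float64(0.0), 'joint_pos': array([ 1.219,  0.333, -0.065,  1.461,  0.022,  1.35 , -0.088]), 'joint_velocities': array([-0.001,  0.002, -0.   , -0.   ,  0.001, -0.001, -0.001]), 'tau': array([ 1.0000e-03, -6.2544e+01,  5.0000e-02, -3.9160e+01,  1.6000e-02,
        1.0000e-02, -0.0000e+00]), 'position': array([ 0.202, -0.591,  0.231]), 'ee_rot': array([ 0.813, -0.582, -0.001, -0.   ]), 'ft_force': array([ 0.059, -0.316, -0.297]), 'torque': array([-0.021, -0.049, -0.034]), 'grip_width': np.float64(1.002)}
scene {'fx': 398.387, 'fy': 398.387, 'cx': 278.144, 'cy': 206.44, 'xyz': [1.077, 0.543, 0.988], 'rotation': [0.139, 0.323, 0.861, 0.367]}
top {'fx': 467.723, 'fy': 467.723, 'cx': 275.724, 'cy': 210.874, 'xyz': [0.329, -0.003, 1.223], 'rotation': [0.053, -0.051, -0.702, 0.708]}
```

View pics/top0b.png

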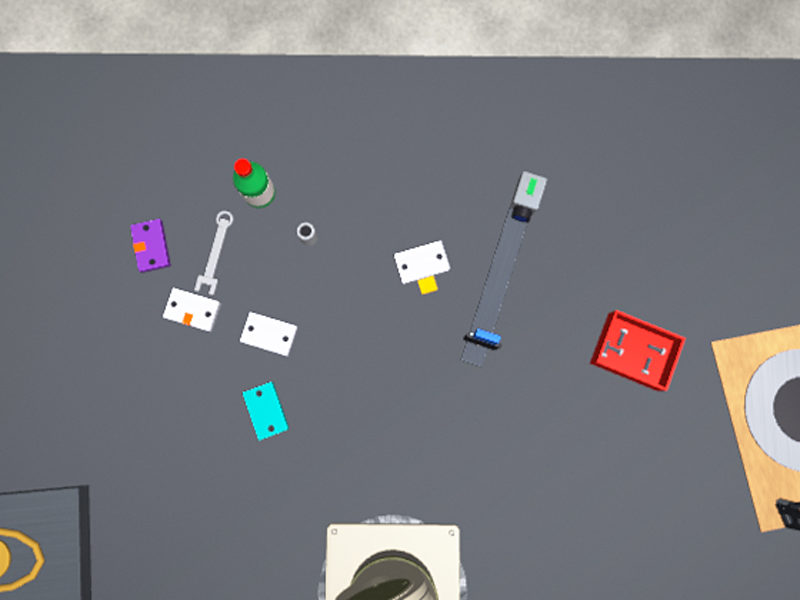

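View pics/scene0b.png

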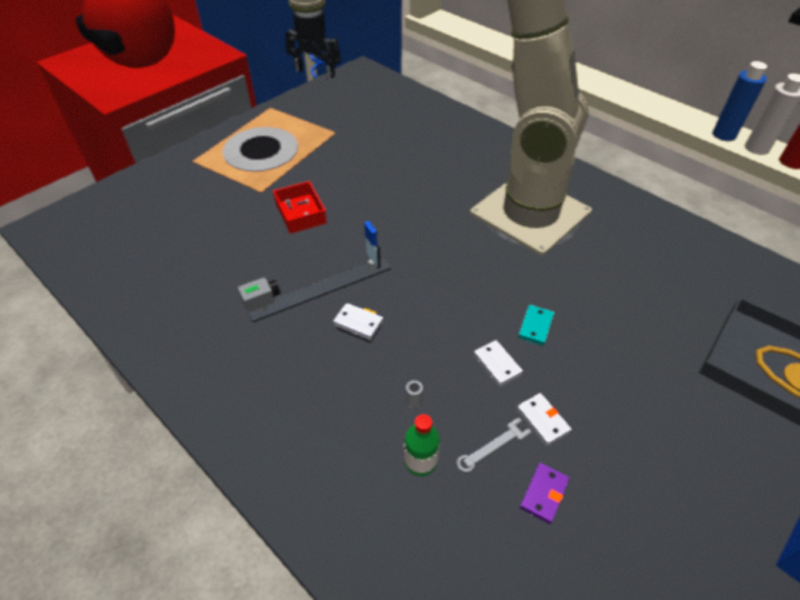

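Top view (800×600): jig plate ~(422,262) with the tab at (428,285). Mirror ~(485,338) with its blue grip, camera ~(530,190). The two white plates:
- with an orange mark: (191,310)
- without a mark: (269,333)

The purple (150,246) and turquoise (265,411) plates are look-alikes by colour, so they are not meant. The spanner jaw (206,284) lies right by the marked plate. Next I measure and make a confirming crop.

```bash
cat > h.py <<'E'
import numpy as np, cv2
from scipy.spatial.transform import Rotation as R
from workcell import manip, cams
def cast(p,uv,z):
    uv=np.atleast_2d(np.asarray(uv,float)); 
    d=np.c_[(uv[:,0]-p["cx"])/p["fx"],-(uv[:,1]-p["cy"])/p["fy"],-np.ones(len(uv))]@R.from_quat(p["rotation"]).as_matrix().T
    o=np.array(p["xyz"]); return (o+d*((z-o[2])/d[:,2])[:,None])[:,:2]
def proj(p,X):
    c=(np.atleast_2d(X)-p["xyz"])@R.from_quat(p["rotation"]).as_matrix()
    return np.c_[p["cx"]-p["fx"]*c[:,0]/c[:,2],p["cy"]+p["fy"]*c[:,1]/c[:,2]]
def blobs(im,lo,hi,amin=20):
    m=cv2.inRange(cv2.cvtColor(im,cv2.COLOR_BGR2HSV),lo,hi)
    m=cv2.morphologyEx(m,cv2.MORPH_CLOSE,np.ones((5,5)))
    cs,_=cv2.findContours(m,cv2.RETR_EXTERNAL,cv2.CHAIN_APPROX_NONE)
    return sorted([c for c in cs if cv2.contourArea(c)>amin],key=cv2.contourArea,reverse=True)
def rect(p,c,z):
    """min-area rectangle of a contour on plane z: centre, sides(mm), angle of the short side (deg)"""
    w=cast(p,c[:,0,:]+0.0,z)*1000
    (cx,cy),_,_=r=cv2.minAreaRect(w.astype(np.float32)); b=cv2.boxPoints(r)
    e=[b[1]-b[0],b[2]-b[1]]; e.sort(key=np.linalg.norm); 
    return np.array([cx,cy])/1000,[np.linalg.norm(v) for v in e],np.degrees(np.arctan2(e[0][1],e[0][0]))
E
python3 - <<'E'
from h import *
im=cv2.imread("pics/top0.png"); p=cams.camera_params("top"); np.set_printoptions(precision=4,suppress=True)
def show(n,c,z): print(n,np.round(c[:,0].mean(0)),*rect(p,c,z))
for c in blobs(im,(0,0,190),(179,45,255),200):
    m=c[:,0].mean(0)
    if 40<m[1]<300 and 60<m[0]<400: show("white",c,0.032 if m[0]>250 else .016)
for c in blobs(im,(22,150,120),(34,255,255)): show("yellow",c,0.004)
for c in blobs(im,(5,150,150),(20,255,255),10): show("orange",c,0.016)
for c in blobs(im,(105,150,100),(120,255,255)): show("blue",c,0.138)
for c in blobs(im,(50,150,100),(70,255,255),15): show("green",c,0.07)
a=cv2.resize(im[130:270,80:300],None,fx=3.6,fy=3.6,interpolation=cv2.INTER_CUBIC); cv2.imwrite("pics/crop1.png",a)
E
```

```text
white [142. 195.] [0.5692 0.3483] [np.float32(91.99626), np.float32(221.706)] 74.24064
white [188. 233.] [0.4472 0.2282] [np.float32(57.456173), np.float32(91.15529)] -16.470055
white [295. 183.] [ 0.579  -0.0495] [np.float32(57.71295), np.float32(91.69677)] 17.212212
white [371. 133.] [ 0.7154 -0.2493] [np.float32(43.924294), np.float32(60.11758)] 72.14843
yellow [299. 199.] [ 0.5416 -0.0606] [np.float32(27.059088), np.float32(29.548737)] 19.102358
orange [ 12. 391.] [0.0546 0.6404] [np.float32(73.88848), np.float32(102.33531)] -84.55579
orange [ 97. 173.] [0.6058 0.4733] [np.float32(13.940727), np.float32(19.941158)] 15.029211
orange [131. 223.] [0.4726 0.3767] [np.float32(12.510671), np.float32(19.531599)] 74.51048
blue [340. 235.] [ 0.4335 -0.1509] [np.float32(16.204117), np.float32(41.89406)] -16.787365
green [168. 127.] [0.712 0.279] [np.float32(23.0718), np.float32(26.929514)] -87.637215
green [372. 130.] [ 0.7101 -0.2436] [np.float32(9.76775), np.float32(27.082376)] 73.54792
```

View pics/crop1.png

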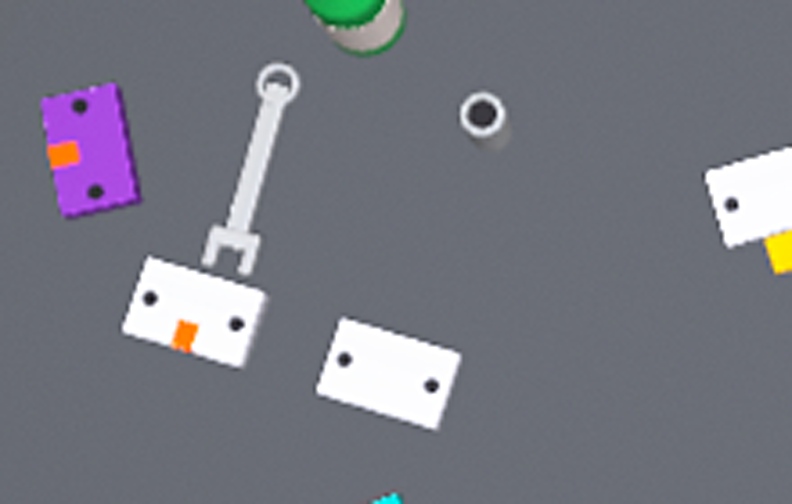

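The crop shows the marked white plate centred at ~(195,312) with its orange mark at (185,335) on the lower-left edge. The plain white plate is at ~(388,375), and the purple and turquoise ones are decoys. The spanner tips stop ~8 mm short of the marked plate's upper edge, so I will grip that plate off-centre, towards its free (left) end. First I go over the jig and mirror for one close look.

```bash
cat >> h.py <<'E'
def down(a):  # tool down, tool x at yaw a (deg)
    a=np.radians(a); x=np.array([np.cos(a),np.sin(a),0]); z=np.array([0,0,-1.]); return R.from_matrix(np.c_[x,np.cross(z,x),z])
def delta(xyz,yaw):
    o=manip.get_obs(); r=R.from_quat(o["ee_rot"])
    print("at",np.round(o["position"],4),"yaw",np.round(np.degrees(np.arctan2(*r.as_matrix()[[1,0],[0,0]])),2),"t",round(float(o["clock"]),2))
    print("turn",np.round((r.inv()*down(yaw)).as_rotvec(True),1),"shift",np.round(r.inv().apply(np.array(xyz)-o["position"]),4))
E
python3 - <<'E'
from h import *
delta([.50,-.12,.33],0)
E
```

```text
at [ 0.2017 -0.5912  0.2306] yaw -71.16 t 0.1
turn [ -0.    0.1 -71.2] shift [-0.3498 -0.4345 -0.099 ]
```

Emit:
{"api": "move_arm", "payload": {
  "moves": [
    [0,0,-71,-0.35,-0.435,-0.099,0.085],
    [0,0,-71,-0.35,-0.435,-0.099,0.085],
    [0,0,-71,-0.35,-0.435,-0.099,0.085],
    [0,0,-71,-0.35,-0.435,-0.099,0.085],
    [0,0,-71,-0.35,-0.435,-0.099,0.085],
    [0,0,-71,-0.35,-0.435,-0.099,0.085],
    [0,0,-71,-0.35,-0.435,-0.099,0.085],
    [0,0,-71,-0.35,-0.435,-0.099,0.085],
    [0,0,-71,-0.35,-0.435,-0.099,0.085],
    [0,0,-71,-0.35,-0.435,-0.099,0.085]
  ]
}}

```text
clock: 1.1
position: [0.4657, -0.1737, 0.3189]
ee_rot: [1.0, -0.001, -0.0, 0.0]
ft_force: [1.4, -1.2, -0.0]
grip_width: 0.996
```

Emit:
{"api": "move_arm", "payload": {
  "moves": [
    [0,0,0,0,0,0,0.085],
    [0,0,0,0,0,0,0.085],
    [0,0,0,0,0,0,0.085]
  ]
}}

```text
clock: 1.4
position: [0.4646, -0.1766, 0.3181]
ee_rot: [1.0, -0.002, -0.0, 0.0]
ft_force: [-0.9, 0.2, -0.2]
grip_width: 0.998
```

```bash
python3 - <<'E'
from h import *
delta([.50,-.12,.33],0)
p=cams.camera_params("wrist"); im=cams.camera("wrist")[:,:,::-1]; cv2.imwrite("pics/w1.png",im)
import json; json.dump({k:np.array(v).tolist() for k,v in p.items()},open("pics/w1.json","w"))
print({k:np.round(v,3).tolist() for k,v in p.items()})
E
```

```text
at [ 0.4646 -0.1766  0.3181] yaw -0.25 t 1.4
turn [ 0.   0.1 -0.3] shift [ 0.0352 -0.0567 -0.0119]
{'fx': 312.429, 'fy': 312.429, 'cx': 282.122, 'cy': 210.57, 'xyz': [0.465, -0.111, 0.461], 'rotation': [-0.131, 0.001, -0.002, 0.991]}
```

View pics/w1.png

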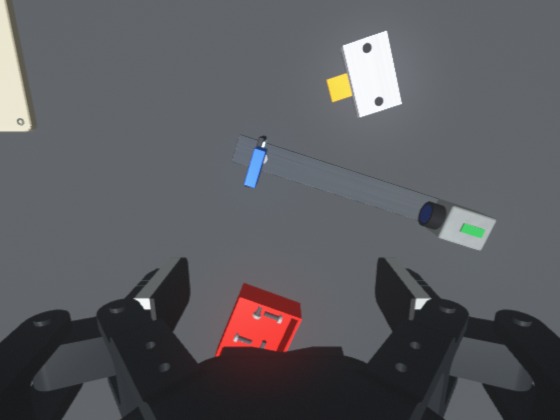

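The wrist view shows the jig plate at ~(372,75), the tab at (340,88), the mirror grip at (256,168) and the camera box at (467,228). Measuring from this picture.

```bash
python3 - <<'E'
from h import *
import json
p=json.load(open("pics/w1.json")); im=cv2.imread("pics/w1.png"); np.set_printoptions(precision=4,suppress=True)
def show(n,c,z): print(n,np.round(c[:,0].mean(0)),*rect(p,c,z))
for c in blobs(im,(0,0,185),(179,45,255),500): show("white",c,0.032)
for c in blobs(im,(20,120,120),(34,255,255)): show("yellow",c,0.004)
for c in blobs(im,(95,120,60),(120,255,255)): 
    for z in (.138,.122): show("blue",c,z)
for c in blobs(im,(50,150,100),(70,255,255),15): show("green",c,0.075)
# rail: long edges on plane z=8 mm
g=cv2.cvtColor(im,cv2.COLOR_BGR2GRAY); 
ls=cv2.createLineSegmentDetector().detect(g)[0][:,0]
for l in ls:
    w=cast(p,l.reshape(2,2),.008); d=w[1]-w[0]; L=np.hypot(*d)
    if L>.06 and 130<l[1]<250 and 230<l[0]<450: print("line",np.round(l),w.ravel(),np.degrees(np.arctan2(d[1],d[0])),L)
# top camera version
p=cams.camera_params("top"); im=cv2.imread("pics/top0.png")
ls=cv2.createLineSegmentDetector().detect(cv2.cvtColor(im,cv2.COLOR_BGR2GRAY))[0][:,0]
for l in ls:
    w=cast(p,l.reshape(2,2),.008); d=w[1]-w[0]; L=np.hypot(*d)
    if L>.06 and 325<l[0]<370 and 150<l[1]<255: print("topline",np.round(l),w.ravel(),np.degrees(np.arctan2(d[1],d[0])),L)
delta([.44,.16,.25],-16.5)
E
```

```text
white [372.  74.] [ 0.5796 -0.0483] [np.float32(56.548817), np.float32(89.86024)] 17.198614
white [ 9. 70.] [ 0.1267 -0.0422] [np.float32(38.73786), np.float32(156.67166)] -13.499618
white [468. 229.] [ 0.7308 -0.255 ] [np.float32(45.553516), np.float32(62.903713)] 71.09735
yellow [339.  87.] [ 0.5425 -0.0597] [np.float32(28.470478), np.float32(30.214945)] 17.150684
blue [255. 167.] [ 0.4362 -0.1509] [np.float32(12.827206), np.float32(42.827198)] -17.723503
blue [255. 167.] [ 0.4348 -0.1529] [np.float32(13.4633), np.float32(44.950943)] -17.7236
blue [425. 213.] [ 0.6177 -0.2012] [np.float32(9.826037), np.float32(18.502102)] -11.45326
blue [425. 213.] [ 0.6253 -0.2057] [np.float32(10.3133), np.float32(19.41964)] -11.453871
green [472. 230.] [ 0.711  -0.2426] [np.float32(9.854947), np.float32(27.960564)] 71.393364
line [438. 237. 478. 250.] [ 0.7038 -0.2765  0.7684 -0.2974] -17.903840288035845 0.06796139034852636
line [435. 199. 268. 144.] [ 0.6918 -0.2154  0.4447 -0.1353] 162.03668130727297 0.2598233377042975
topline [327. 235. 350. 240.] [ 0.4478 -0.1342  0.434  -0.1948] -102.78134742775578 0.062139595581918956
at [ 0.4645 -0.1768  0.3182] yaw -0.29 t 1.45
turn [ 0.   0.  16.2] shift [-0.0261 -0.3367  0.0682]
```

Emit:
{"api": "move_arm", "payload": {
  "moves": [
    [0,0,16,-0.04,-0.337,0.06,0.085],
    [0,0,16,-0.04,-0.337,0.06,0.085],
    [0,0,16,-0.04,-0.337,0.06,0.085],
    [0,0,16,-0.04,-0.337,0.06,0.085],
    [0,0,16,-0.04,-0.337,0.06,0.085],
    [0,0,16,-0.04,-0.337,0.06,0.085],
    [0,0,16,-0.04,-0.337,0.06,0.085],
    [0,0,16,-0.04,-0.337,0.06,0.085],
    [0,0,16,-0.04,-0.337,0.06,0.085],
    [0,0,16,-0.04,-0.337,0.06,0.085]
  ]
}}

```text
clock: 2.45
position: [0.4266, 0.1597, 0.2585]
ee_rot: [0.99, -0.142, -0.0, 0.0]
ft_force: [0.4, 0.6, 0.2]
grip_width: 0.994
```

```bash
python3 - <<'E'
from h import *
np.set_printoptions(precision=4,suppress=True)
p=cams.camera_params("wrist"); im=np.ascontiguousarray(cams.camera("wrist")[:,:,::-1]); cv2.imwrite("pics/w2.png",im)
def show(n,c,z): print(n,np.round(c[:,0].mean(0)),*rect(p,c,z))
for c in blobs(im,(0,0,160),(179,50,255),500): show("white",c,0.016)
for c in blobs(im,(3,150,120),(20,255,255),30): show("orange",c,0.016)
delta([.4472,.2282,.12],-16.5)
E
```

```text
white [283. 118.] [0.4476 0.2298] [np.float32(56.750553), np.float32(89.72724)] -16.36924
white [ 44. 303.] [0.0541 0.0886] [np.float32(65.26569), np.float32(135.98946)] 84.9951
white [ 91. 402.] [ 0.0424 -0.0813] [np.float32(65.58895), np.float32(98.52736)] 88.656494
white [284.  11.] [0.4811 0.3384] [np.float32(21.15904), np.float32(56.592457)] 73.66446
white [446. 288.] [ 0.5984 -0.055 ] [np.float32(32.363617), np.float32(93.716934)] 18.099552
white [461. 132.] [0.6485 0.1567] [np.float32(33.012745), np.float32(33.29659)] 84.82078
at [0.4267 0.1597 0.2586] yaw -16.35 t 2.5
turn [ 0.  -0.   0.2] shift [ 0.0004 -0.0715  0.1385]
```

View pics/w2.png

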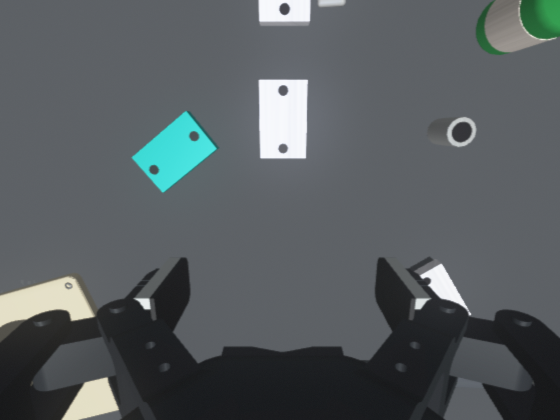

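The wrist view shows the plain plate at (283,118), clear of the turquoise one at (174,152) on its left. The marked plate is at the top edge. Wrist and top views agree on the plain plate to within 2 mm, so I go down and grasp it.

Emit:
{"api": "move_arm", "payload": {
  "moves": [
    [0,0,0,0.0004,-0.0725,0.1,0.075],
    [0,0,0,0.0004,-0.0725,0.1,0.075],
    [0,0,0,0.0004,-0.0725,0.15,0.075],
    [0,0,0,0.0004,-0.0725,0.2,0.075],
    [0,0,0,0.0004,-0.0725,0.22,0.075],
    [0,0,0,0.0004,-0.0725,0.235,0.075],
    [0,0,0,0.0004,-0.0725,0.25,0.075],
    [0,0,0,0.0004,-0.0725,0.2605,0.075],
    [0,0,0,0.0004,-0.0725,0.2605,0.075],
    [0,0,0,0.0004,-0.0725,0.2605,0.075]
  ],
  "grip_force": 80
}}

```text
clock: 3.5
position: [0.4476, 0.2312, -0.0008]
ee_rot: [0.99, -0.141, 0.001, -0.0]
ft_force: [-0.7, -0.1, -0.3]
grip_width: 0.879
```

Emit:
{"api": "move_arm", "payload": {
  "moves": [
    [0,0,0,0,0,0,0.04],
    [0,0,0,0,0,0,0.04],
    [0,0,0,0,0,0,0.04],
    [0,0,0,0,0,0,0.04],
    [0,0,0,0,0,0,0.04],
    [0,0,0,0,0,0,0.04],
    [0,0,0,0,0,-0.02,0.04],
    [0,0,0,0,0,-0.06,0.04],
    [0,0,0,0,0,-0.1,0.04],
    [0,0,0,0,0,-0.15,0.04]
  ]
}}

```text
clock: 4.5
position: [0.4457, 0.2305, 0.149]
ee_rot: [0.99, -0.14, -0.001, 0.001]
ft_force: [1.9, -0.7, -1.8]
grip_width: 0.63
```

```bash
python3 - <<'E'
from h import *
delta([.5795,-.0487,.15],17.2); print(manip.get_obs()["grip_width"]*85.4)
E
```

```text
at [0.4457 0.2305 0.149 ] yaw -16.14 t 4.5
turn [  0.    0.1 -33.3] shift [ 0.2062  0.231  -0.001 ]
53.76658728145054
```

Emit:
{"api": "move_arm", "payload": {
  "moves": [
    [0,0.1,-33.3,0.2055,0.23,0,0.04],
    [0,0.1,-33.3,0.2055,0.23,0,0.04],
    [0,0.1,-33.3,0.2055,0.23,0,0.04],
    [0,0.1,-33.3,0.2055,0.23,0,0.04],
    [0,0.1,-33.3,0.2055,0.23,0,0.04],
    [0,0.1,-33.3,0.2055,0.23,0,0.04],
    [0,0.1,-33.3,0.2055,0.23,0,0.04],
    [0,0.1,-33.3,0.2055,0.23,0,0.04],
    [0,0.1,-33.3,0.2055,0.23,0.05,0.04],
    [0,0.1,-33.3,0.2055,0.23,0.05,0.04]
  ]
}}

```text
clock: 5.5
position: [0.5764, -0.0462, 0.0934]
ee_rot: [0.989, 0.15, -0.003, -0.001]
ft_force: [-1.6, 0.2, -4.4]
grip_width: 0.634
```

```bash
python3 - <<'E'
from h import *
im=cams.camera("wrist")[:,:,::-1]; cv2.imwrite("pics/w3.png",im)
delta([.5791,-.0475,.0315],17.2); print(manip.get_obs()["grip_width"]*85.4)
E
```

```text
at [ 0.5778 -0.0459  0.0962] yaw 17.23 t 5.55
turn [-0.1  0.2  0. ] shift [0.0009 0.002  0.0647]
53.44236747950905
```

View pics/w3.png

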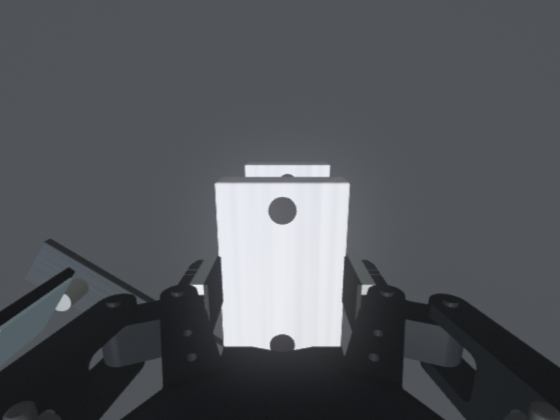

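The plate sits square in the grip. Its far top edge is (215–349,184), and the jig plate's far edge shows behind it at (246–330,166). Comparing the two edges, each on its own plane.

```bash
python3 - <<'E'
from h import *
p=cams.camera_params("wrist"); o=manip.get_obs(); tz=o["position"][2]; np.set_printoptions(precision=4,suppress=True)
im=cv2.imread("pics/w3.png"); 
g=cv2.cvtColor(im,cv2.COLOR_BGR2GRAY); print("col287",g[158:192,265].tolist())
X=R.from_euler("z",17.2,degrees=True).as_matrix()[:2,:2]
J=np.array([.5795,-.0487])
for n,uv,z in (("jig edge",[(246,165.5),(330,165.5)],.032),("plate top edge",[(215.5,183.5),(348.5,183.5)],tz+.017),("plate low edge",[(218,179),(346,179)],tz+.001)):
    w=cast(p,uv,z); print(n,((w-J)@X).round(4).tolist())
E
```

```text
col287 [93, 92, 93, 95, 104, 107, 132, 205, 229, 232, 232, 232, 233, 233, 233, 233, 233, 231, 207, 132, 110, 109, 109, 114, 149, 196, 224, 230, 231, 231, 231, 231, 231, 231]
jig edge [[-0.0249, 0.0441], [0.0305, 0.0441]]
plate top edge [[-0.028, 0.0465], [0.0261, 0.0465]]
plate low edge [[-0.0303, 0.0457], [0.0282, 0.0457]]
```

Emit:
{"api": "move_arm", "payload": {
  "moves": [
    [0,0.2,0,0.002,0.002,0.03,0.04],
    [0,0.2,0,0.002,0.002,0.045,0.04],
    [0,0.2,0,0.002,0.002,0.055,0.04],
    [0,0.2,0,0.002,0.002,0.06,0.04],
    [0,0.2,0,0.002,0.002,0.063,0.04],
    [0,0.2,0,0.002,0.002,0.064,0.04],
    [0,0.2,0,0.002,0.002,0.064,0.04]
  ]
}}

```text
clock: 6.25
position: [0.583, -0.0484, 0.0347]
ee_rot: [0.989, 0.149, 0.003, -0.0]
ft_force: [0.8, 0.1, -3.2]
grip_width: 0.633
```

Emit:
{"api": "move_arm", "payload": {
  "moves": [
    [0,0,0,-0.002,-0.002,0,0.04],
    [0,0,0,-0.002,-0.002,0,0.04],
    [0,0,0,-0.002,-0.002,0.001,0.04],
    [0,0,0,-0.002,-0.002,0.002,0.04],
    [0,0,0,-0.002,-0.002,0.003,0.04],
    [0,0,0,-0.002,-0.002,0.003,0.04],
    [0,0,0,-0.002,-0.002,0.003,0.04]
  ]
}}

```text
clock: 6.95
position: [0.5803, -0.0471, 0.0319]
ee_rot: [0.989, 0.149, 0.002, 0.0]
ft_force: [-4.0, -1.6, 7.7]
grip_width: 0.63
```

Contact at 7.7 N upward: the plate is seated. Releasing and rising.

Emit:
{"api": "move_arm", "payload": {
  "moves": [
    [0,0,0,0,0,0,0.08],
    [0,0,0,0,0,0,0.08],
    [0,0,0,0,0,0,0.08],
    [0,0,0,0,0,0,0.08],
    [0,0,0,0,0,-0.02,0.08],
    [0,0,0,0,0,-0.06,0.08],
    [0,0,0,0,0.04,-0.11,0.08],
    [0,0,0,0,0.08,-0.15,0.08],
    [0,0,0,0,0.1,-0.18,0.08],
    [0,0,0,0,0.1,-0.18,0.08]
  ]
}}

```text
clock: 7.95
position: [0.611, -0.1477, 0.2158]
ee_rot: [0.989, 0.146, 0.006, 0.002]
ft_force: [0.5, 0.3, -0.3]
grip_width: 0.938
```

Emit:
{"api": "move_arm", "payload": {
  "moves": [
    [0,0,0,0,0,0,0.08],
    [0,0,0,0,0,0,0.08]
  ]
}}

```text
clock: 8.15
position: [0.6082, -0.1416, 0.2099]
ee_rot: [0.989, 0.15, 0.002, -0.001]
ft_force: [0.3, 0.4, -0.9]
grip_width: 0.938
```

```bash
python3 - <<'E'
from h import *
np.set_printoptions(precision=4,suppress=True)
delta([.457,.26,.25],-16.4)
p=cams.camera_params("wrist"); im=np.ascontiguousarray(cams.camera("wrist")[:,:,::-1]); cv2.imwrite("pics/w4.png",im)
for c in blobs(im,(0,0,175),(179,45,255),500): print(c[:,0].mean(0),*rect(p,c,.048))
for c in blobs(im,(20,120,120),(34,255,255)): print("yellow",*rect(p,c,0.004))
E
```

```text
at [ 0.6082 -0.1416  0.2099] yaw 17.21 t 8.15
turn [-0.1 -0.2 33.6] shift [-0.0254 -0.4284 -0.0399]
[282.6288  88.0399] [ 0.5805 -0.0486] [np.float32(56.242203), np.float32(89.348656)] 17.085346
[341.0342 318.9932] [ 0.7138 -0.2575] [np.float32(46.005196), np.float32(64.2569)] 71.932465
yellow [ 0.5394 -0.0608] [np.float32(21.30975), np.float32(29.742798)] 17.424374
```

View pics/w4.png

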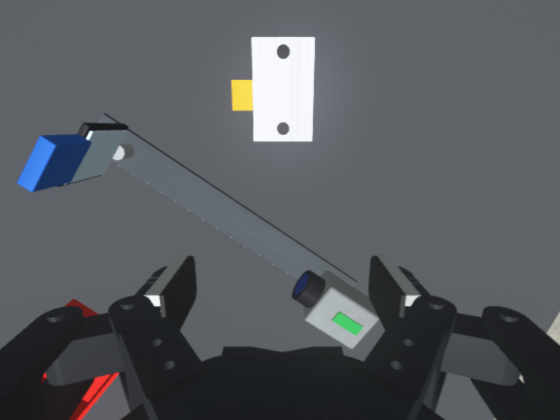

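The plain plate lies within ~1–2 mm and 0.2° of the jig, square, with the tab visible at (243,95). Next I go over to the marked plate.

Emit:
{"api": "move_arm", "payload": {
  "moves": [
    [0,0,33,0,-0.462,-0.05,0.08],
    [0,0,33,0,-0.462,-0.05,0.08],
    [0,0,33,0,-0.462,-0.05,0.08],
    [0,0,33,0,-0.462,-0.05,0.08],
    [0,0,33,0,-0.462,-0.05,0.08],
    [0,0,33,0,-0.462,-0.05,0.08],
    [0,0,33,0,-0.462,-0.05,0.08],
    [0,0,33,0,-0.462,-0.05,0.08],
    [0,0,33,0,-0.462,-0.05,0.08],
    [0,0,33,0,-0.462,-0.05,0.08]
  ]
}}

```text
clock: 9.2
position: [0.4678, 0.3048, 0.2606]
ee_rot: [0.991, -0.133, 0.002, -0.001]
ft_force: [0.1, -0.6, -0.1]
grip_width: 0.934
```

Emit:
{"api": "move_arm", "payload": {
  "moves": [
    [0,0,0,0,0,0,0.08],
    [0,0,0,0,0,0,0.08],
    [0,0,0,0,0,0,0.08]
  ]
}}

```text
clock: 9.5
position: [0.4727, 0.2973, 0.2601]
ee_rot: [0.99, -0.139, 0.002, -0.0]
ft_force: [-0.2, -0.5, 0.7]
grip_width: 0.935
```

```bash
python3 - <<'E'
from h import *
np.set_printoptions(precision=4,suppress=True)
p=cams.camera_params("wrist"); im=np.ascontiguousarray(cams.camera("wrist")[:,:,::-1]); cv2.imwrite("pics/w5.png",im)
import json; json.dump({k:np.array(v).tolist() for k,v in p.items()},open("pics/w5.json","w"))
for c in blobs(im,(0,0,175),(179,60,255),300): print(c[:,0].mean(0),*rect(p,c,.016))
for c in blobs(im,(3,150,120),(20,255,255),30): print("orange",c[:,0].mean(0),*rect(p,c,0.016))
delta([.490,.3717,.1],-16)
E
```

```text
[277.8964 114.8393] [0.4913 0.3726] [np.float32(56.349403), np.float32(88.48687)] -15.987004
[365.7679 121.5625] [0.5982 0.3344] [np.float32(34.65007), np.float32(154.75188)] 75.57842
[ 94.8667 406.2476] [0.0945 0.0454] [np.float32(49.955368), np.float32(71.59294)] 0.004676023
[436.4848 255.4091] [0.6443 0.1434] [np.float32(31.418724), np.float32(32.992218)] -55.177094
orange [263.98 116.5 ] [0.4736 0.3772] [np.float32(12.491595), np.float32(17.844776)] 74.038605
at [0.4728 0.2972 0.2603] yaw -15.98 t 9.55
turn [-0.1 -0.2  0. ] shift [-0.0047 -0.0762  0.1603]
```

View pics/w5.png

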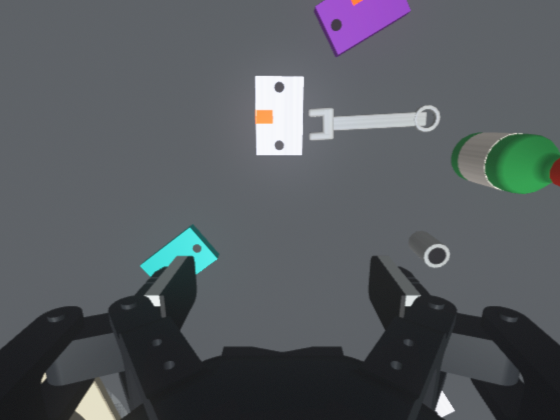

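The wrist view shows the marked plate at (279,115) with orange at (264,117) on its left, tab-side edge. The spanner tips (308,112) and (308,137) are ~6 mm from its right edge. The purple decoy is at (360,20). Gripping 27 mm towards the plate's far end (row ~91) clears the spanner by ~8 mm.

Emit:
{"api": "move_arm", "payload": {
  "moves": [
    [0,0,0,-0.003,-0.05,0.04,0.075],
    [0,0,0,-0.003,-0.1045,0.08,0.075],
    [0,0,0,-0.003,-0.1045,0.12,0.075],
    [0,0,0,-0.003,-0.1045,0.16,0.075],
    [0,0,0,-0.003,-0.1045,0.19,0.075],
    [0,0,0,-0.003,-0.1045,0.2,0.075],
    [0,0,0,-0.003,-0.1045,0.2,0.075],
    [0,0,0,-0.003,-0.1045,0.2,0.075]
  ],
  "grip_force": 100
}}

```text
clock: 10.35
position: [0.5002, 0.4004, 0.0632]
ee_rot: [0.99, -0.138, 0.003, -0.002]
ft_force: [1.1, 0.4, 1.6]
grip_width: 0.881
```

```bash
python3 - <<'E'
from h import *
delta([.4987,.3986,-.0015],-16)
E
```

```text
at [0.5002 0.4004 0.0632] yaw -15.92 t 10.35
turn [-0.2 -0.3  0.1] shift [-0.0013  0.0024  0.0647]
```

Emit:
{"api": "move_arm", "payload": {
  "moves": [
    [0,0,0,-0.001,0.001,0.03,0.075],
    [0,0,0,-0.001,0.001,0.045,0.075],
    [0,0,0,-0.001,0.001,0.055,0.075],
    [0,0,0,-0.001,0.001,0.061,0.075],
    [0,0,0,-0.001,0.001,0.0625,0.075],
    [0,0,0,-0.001,0.001,0.0625,0.075],
    [0,0,0,-0.001,0.001,0.0625,0.075]
  ]
}}

```text
clock: 11.05
position: [0.4985, 0.3999, -0.0007]
ee_rot: [0.99, -0.138, 0.003, -0.001]
ft_force: [0.4, 0.2, 0.1]
grip_width: 0.881
```

Emit:
{"api": "move_arm", "payload": {
  "moves": [
    [0,0,0,0,0,0,0.04],
    [0,0,0,0,0,0,0.04],
    [0,0,0,0,0,0,0.04],
    [0,0,0,0,0,0,0.04],
    [0,0,0,0,0,0,0.04],
    [0,0,0,0,0,0,0.04],
    [0,0,0,0,0,0,0.04]
  ]
}}

```text
clock: 11.75
position: [0.4985, 0.4, -0.0002]
ee_rot: [0.99, -0.138, 0.003, -0.001]
ft_force: [-0.6, -0.9, 7.9]
grip_width: 0.626
```

Gripped. Lifting, then moving over the stack.

Emit:
{"api": "move_arm", "payload": {
  "moves": [
    [0,0,0,0,0,-0.02,0.04],
    [0,0,0,0,0,-0.05,0.04],
    [0,0,0,0,0,-0.1,0.04],
    [0,0,0,0,0,-0.15,0.04],
    [0,0,0,0,0,-0.16,0.04],
    [0,0,0,0,0,-0.16,0.04],
    [0,0,0,0,0,-0.16,0.04]
  ]
}}

```text
clock: 12.45
position: [0.4971, 0.3987, 0.1578]
ee_rot: [0.99, -0.138, 0.002, -0.0]
ft_force: [-0.2, -0.5, -2.3]
grip_width: 0.622
```

```bash
python3 - <<'E'
from h import *
o=manip.get_obs(); print(o["grip_width"],o["ft_force"],o["ee_rot"])
delta([.5716,-.0217,.14],17.2)
E
```

```text
0.6219350258326075 [-0.18170549 -0.47966542 -2.25933513] [ 9.90430095e-01 -1.37997322e-01  2.21725839e-03 -2.23024462e-04]
at [0.4971 0.3987 0.1578] yaw -15.86 t 12.45
turn [  0.   -0.3 -33.1] shift [0.1866 0.3841 0.0182]
```

Emit:
{"api": "move_arm", "payload": {
  "moves": [
    [0,-0.2,-33,0.1865,0.384,0.018,0.04],
    [0,-0.2,-33,0.1865,0.384,0.018,0.04],
    [0,-0.2,-33,0.1865,0.384,0.018,0.04],
    [0,-0.2,-33,0.1865,0.384,0.018,0.04],
    [0,-0.2,-33,0.1865,0.384,0.018,0.04],
    [0,-0.2,-33,0.1865,0.384,0.018,0.04],
    [0,-0.2,-33,0.1865,0.384,0.018,0.04],
    [0,-0.2,-33,0.1865,0.384,0.018,0.04],
    [0,-0.2,-33,0.1865,0.384,0.018,0.04],
    [0,-0.2,-33,0.1865,0.384,0.018,0.04]
  ]
}}

```text
clock: 13.45
position: [0.5711, -0.0273, 0.1379]
ee_rot: [0.989, 0.145, -0.001, -0.0]
ft_force: [-0.3, 0.3, -1.5]
grip_width: 0.628
```

Emit:
{"api": "move_arm", "payload": {
  "moves": [
    [0,0,0,0,0,0,0.04],
    [0,0,0,0,0,0,0.04],
    [0,0,0,0,0,0,0.04],
    [0,0,0,0,0,0,0.04]
  ]
}}

```text
clock: 13.85
position: [0.5717, -0.0198, 0.1405]
ee_rot: [0.989, 0.15, 0.001, -0.0]
ft_force: [-0.8, -0.0, -1.0]
grip_width: 0.626
```

```bash
python3 - <<'E'
from h import *
delta([.5716,-.0217,.048],17.2); p=cams.camera_params("wrist"); tz=manip.get_obs()["position"][2]
im=cams.camera("wrist")[:,:,::-1]; cv2.imwrite("pics/w6.png",im)
print(manip.get_obs()["grip_width"],tz)
E
```

```text
at [ 0.5717 -0.0198  0.1405] yaw 17.24 t 13.85
turn [-0.  -0.1  0. ] shift [-0.0008  0.0018  0.0925]
0.6241078072035158 0.14050559466569998
```

View pics/w6.png

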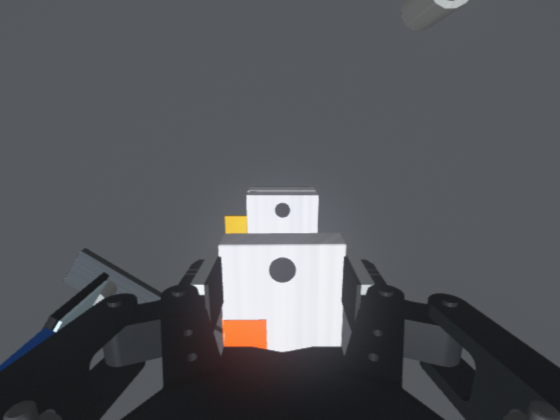

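Orange is on the tab side (left). The plain plate's far edge is at (247–318,~194), the marked plate's at (220–345,~243). Both centre on column 282, so x is aligned. Now checking y.

```bash
python3 - <<'E'
from h import *
p=cams.camera_params("wrist"); tz=manip.get_obs()["position"][2]
g=cv2.cvtColor(cv2.imread("pics/w6.png"),cv2.COLOR_BGR2GRAY); print(g[185:250,262].tolist())
X=R.from_euler("z",17.2,degrees=True).as_matrix()[:2,:2]; J=np.array([.58,-.0487])
for n,uv,z in (("plain top",[(247.5,194.5),(317.5,194.5)],.048),("marked top",[(220,243),(345,243)],tz+.0165),("marked low",[(223,235),(343,235)],tz+.0005)):
    print(n,((cast(p,uv,z)-J)@X).round(4).tolist())
E
```

```text
[95, 92, 108, 110, 117, 152, 144, 118, 111, 123, 205, 238, 240, 240, 240, 240, 240, 240, 241, 240, 240, 240, 240, 241, 240, 241, 240, 241, 241, 241, 241, 241, 241, 241, 241, 241, 241, 241, 241, 241, 242, 241, 241, 241, 241, 241, 242, 238, 172, 126, 119, 120, 120, 120, 119, 118, 119, 119, 123, 167, 212, 235, 240, 240, 240]
plain top [[-0.026, 0.045], [0.0278, 0.045]]
marked top [[-0.0263, 0.0472], [0.0274, 0.0471]]
marked low [[-0.028, 0.0451], [0.0297, 0.0451]]
```

Emit:
{"api": "move_arm", "payload": {
  "moves": [
    [0,0,0,0,0.0015,0.04,0.04],
    [0,0,0,0,0.0015,0.065,0.04],
    [0,0,0,0,0.0015,0.08,0.04],
    [0,0,0,0,0.0015,0.086,0.04],
    [0,0,0,0,0.0015,0.089,0.04],
    [0,0,0,0,0.0015,0.091,0.04],
    [0,0,0,0,0.0015,0.092,0.04],
    [0,0,0,0,0.0015,0.092,0.04]
  ]
}}

```text
clock: 14.7
position: [0.5729, -0.0223, 0.0492]
ee_rot: [0.989, 0.149, 0.001, -0.0]
ft_force: [0.7, -0.1, -0.4]
grip_width: 0.629
```

Emit:
{"api": "move_arm", "payload": {
  "moves": [
    [0,0,0,-0.001,0,0.001,0.04],
    [0,0,0,-0.001,0,0.001,0.04],
    [0,0,0,-0.001,0,0.0015,0.04],
    [0,0,0,-0.001,0,0.0015,0.04]
  ]
}}

```text
clock: 15.1
position: [0.5717, -0.0226, 0.0479]
ee_rot: [0.989, 0.149, 0.001, -0.0]
ft_force: [-4.3, -1.1, 7.8]
grip_width: 0.625
```

Emit:
{"api": "move_arm", "payload": {
  "moves": [
    [0,0,0,0,0,0,0.08],
    [0,0,0,0,0,0,0.08],
    [0,0,0,0,0,0,0.08],
    [0,0,0,0,0,0,0.08],
    [0,0,0,0,0,-0.02,0.08],
    [0,0,0,0,0,-0.06,0.08],
    [0,0,0,0,0.04,-0.11,0.08],
    [0,0,0,0,0.08,-0.15,0.08],
    [0,0,0,-0.02,0.11,-0.18,0.08],
    [0,0,0,-0.02,0.11,-0.18,0.08]
  ]
}}

```text
clock: 16.1
position: [0.5854, -0.1383, 0.2302]
ee_rot: [0.989, 0.146, 0.003, 0.001]
ft_force: [0.5, 0.0, -1.0]
grip_width: 0.934
```

Emit:
{"api": "move_arm", "payload": {
  "moves": [
    [0,0,0,0,0,0,0.08],
    [0,0,0,0,0,0,0.08],
    [0,0,0,0,0,0,0.08]
  ]
}}

```text
clock: 16.4
position: [0.584, -0.1317, 0.2256]
ee_rot: [0.989, 0.15, 0.0, -0.001]
ft_force: [-0.3, 1.0, -0.4]
grip_width: 0.938
```

```bash
python3 - <<'E'
from h import *
np.set_printoptions(precision=4,suppress=True)
p=cams.camera_params("wrist"); im=np.ascontiguousarray(cams.camera("wrist")[:,:,::-1]); cv2.imwrite("pics/w7.png",im)
for c in blobs(im,(0,0,175),(179,45,255),500): print(c[:,0].mean(0),*rect(p,c,.064))
for c in blobs(im,(20,120,120),(34,255,255)): print("yellow",*rect(p,c,0.004))
for c in blobs(im,(3,150,120),(19,255,255),30): print("orange",c[:,0].mean(0),*rect(p,c,0.064))
for c in blobs(im,(105,120,60),(120,255,255)): print("blue",*rect(p,c,.138))
delta([.4355,-.152,.2],-17.8)
E
```

```text
[303.3928 108.8524] [ 0.58   -0.0498] [np.float32(56.397575), np.float32(89.41413)] 17.28958
[355.4656 324.5344] [ 0.7082 -0.2481] [np.float32(43.307823), np.float32(60.430157)] 72.274765
yellow [ 0.5401 -0.0601] [np.float32(23.2966), np.float32(29.746498)] 17.281864
orange [285.3582 111.3881] [ 0.5634 -0.055 ] [np.float32(13.299594), np.float32(17.749495)] -72.71601
blue [ 0.4443 -0.1471] [np.float32(25.020098), np.float32(54.45404)] -18.078037
blue [ 0.6316 -0.1842] [np.float32(7.189972), np.float32(18.722397)] -5.283489
at [ 0.5841 -0.1318  0.2257] yaw 17.3 t 16.45
turn [-0.1  0.  35.1] shift [-0.1478 -0.0249  0.0257]
```

View pics/w7.png

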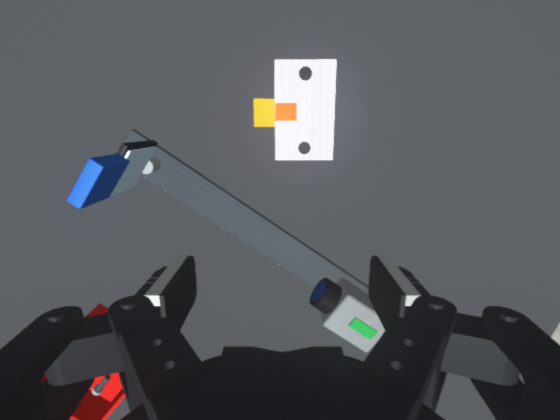

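The marked plate lies square at (303,109), within ~1 mm and 0.1° of the jig, with orange at (285,111) on the tab's side. Next I look at the mirror grip from close by.

Emit:
{"api": "move_arm", "payload": {
  "moves": [
    [0,0,35,-0.1885,0.0325,0.015,0.06],
    [0,0,35,-0.1885,0.0325,0.015,0.06],
    [0,0,35,-0.1885,0.0325,0.015,0.06],
    [0,0,35,-0.1885,0.0325,0.015,0.06],
    [0,0,35,-0.1885,0.0325,0.015,0.06],
    [0,0,35,-0.1885,0.0325,0.015,0.06],
    [0,0,35,-0.1885,0.0325,0.015,0.06],
    [0,0,35,-0.1885,0.0325,0.015,0.06],
    [0,0,35,-0.1885,0.0325,0.015,0.06]
  ]
}}

```text
clock: 17.35
position: [0.4148, -0.2193, 0.2115]
ee_rot: [0.988, -0.154, 0.001, -0.001]
ft_force: [0.6, -1.0, -0.3]
grip_width: 0.705
```

```bash
python3 - <<'E'
from h import *
np.set_printoptions(precision=4,suppress=True)
p=cams.camera_params("wrist"); im=np.ascontiguousarray(cams.camera("wrist")[:,:,::-1]); cv2.imwrite("pics/w8.png",im)
for c in blobs(im,(105,120,60),(120,255,255),100): print("blue",c[:,0].min(0),c[:,0].max(0),c[:,0].mean(0),*rect(p,c,.138))
delta([.4352,-.152,.104],-18)
E
```

```text
blue [272  88] [290 150] [280.9097 118.8   ] [ 0.4355 -0.1523] [np.float32(12.17686), np.float32(39.64162)] -18.18879
blue [524 109] [546 136] [535.1389 122.5139] [ 0.5964 -0.2056] [np.float32(14.708259), np.float32(17.334843)] -17.712873
at [ 0.4147 -0.2195  0.2115] yaw -17.73 t 17.4
turn [-0.1 -0.1  0.3] shift [-0.0011 -0.0703  0.1077]
```

View pics/w8.png

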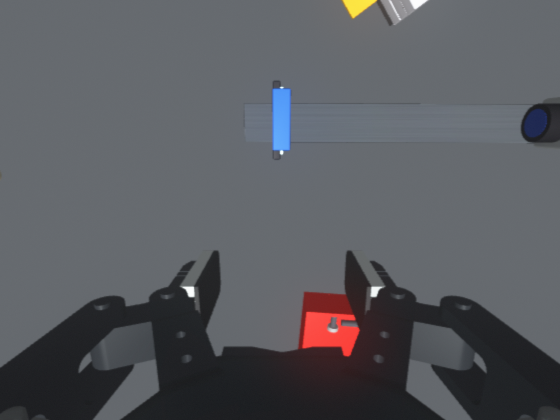

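The grip is at (281,119) and measures 12×40 mm: axis (0.4355,−0.1523), facing −18.2°. Required turn ≈ 28.4° (0.495 rad). Grasping.

Emit:
{"api": "move_arm", "payload": {
  "moves": [
    [0,0,0.4,-0.001,-0.04,0,0.05],
    [0,0,0.4,-0.001,-0.07,0,0.05],
    [0,0,0.4,-0.001,-0.07,0.02,0.05],
    [0,0,0.4,-0.001,-0.07,0.05,0.05],
    [0,0,0.4,-0.001,-0.07,0.08,0.05],
    [0,0,0.4,-0.001,-0.07,0.1,0.05],
    [0,0,0.4,-0.001,-0.07,0.1075,0.05],
    [0,0,0.4,-0.001,-0.07,0.1075,0.05],
    [0,0,0.4,-0.001,-0.07,0.1075,0.05],
    [0,0,0.4,-0.001,-0.07,0.1075,0.05]
  ],
  "grip_force": 40
}}

```text
clock: 18.4
position: [0.4354, -0.1536, 0.1053]
ee_rot: [0.987, -0.159, 0.002, -0.0]
ft_force: [-0.0, 0.4, 0.9]
grip_width: 0.588
```

```bash
python3 - <<'E'
from h import *
delta([.4355,-.1523,.104],-18.2)
E
```

```text
at [ 0.4354 -0.1536  0.1053] yaw -18.26 t 18.4
turn [-0.1 -0.2 -0.1] shift [-0.0003 -0.0012  0.0013]
```

Good alignment. Closing on the grip.

Emit:
{"api": "move_arm", "payload": {
  "moves": [
    [0,0,0,0,-0.001,0,0.0],
    [0,0,0,0,-0.001,0,0.0],
    [0,0,0,0,-0.001,0,0.0],
    [0,0,0,0,-0.001,0,0.0],
    [0,0,0,0,-0.001,0,0.0],
    [0,0,0,0,-0.001,0,0.0],
    [0,0,0,0,-0.001,0,0.0],
    [0,0,0,0,-0.001,0,0.0]
  ]
}}

```text
clock: 19.2
position: [0.4355, -0.1526, 0.1047]
ee_rot: [0.987, -0.159, 0.001, -0.0]
ft_force: [1.8, -0.8, 5.4]
grip_width: 0.137
```

Emit:
{"api": "move_arm", "payload": {
  "moves": [
    [0,0,-4,0,0,0,0.0],
    [0,0,-8,0,0,0,0.0],
    [0,0,-12,0,0,0,0.0],
    [0,0,-16,0,0,0,0.0],
    [0,0,-20,0,0,0,0.0],
    [0,0,-24,0,0,0,0.0],
    [0,0,-27,0,0,0,0.0],
    [0,0,-28.4,0,0,0,0.0],
    [0,0,-28.4,0,0,0,0.0],
    [0,0,-28.4,0,0,0,0.0]
  ]
}}

```text
clock: 20.2
position: [0.4357, -0.1526, 0.1047]
ee_rot: [0.996, 0.088, 0.002, -0.0]
ft_force: [3.3, -1.6, 4.9]
grip_width: 0.136
```

```bash
python3 - <<'E'
from h import *
np.set_printoptions(precision=4,suppress=True)
im=np.ascontiguousarray(cams.camera("wrist")[:,:,::-1]); cv2.imwrite("pics/w9.png",im)
t=np.ascontiguousarray(cams.camera("top")[:,:,::-1]); s=np.ascontiguousarray(cams.camera("scene")[:,:,::-1])
pt=cams.camera_params("top")
for c in blobs(t,(0,0,190),(179,45,255),200):
    m=c[:,0].mean(0)
    if 40<m[1]<300 and 60<m[0]<400: print(np.round(m),*rect(pt,c,.064))
for c in blobs(im,(3,150,120),(19,255,255),30): print("orange",c[:,0].mean(0),*rect(cams.camera_params("wrist"),c,0.064))
cv2.imwrite("pics/fin.png",np.hstack([im[:, :],cv2.resize(s[90:300,150:430],(560,420))])[:, :]); f=cv2.imread("pics/fin.png"); cv2.imwrite("pics/fin.png",cv2.resize(f,(800,300)))
delta([.4355,-.1523,.104],10.2); o=manip.get_obs(); print(o["grip_width"],o["ft_force"],o["torque"])
E
```

```text
[383. 297.] [ 0.2806 -0.2514] [np.float32(161.92908), np.float32(552.38727)] -86.67348
[296. 181.] [ 0.5767 -0.0501] [np.float32(61.82501), np.float32(93.14106)] 17.410793
[149. 179.] [0.588  0.3185] [np.float32(33.93438), np.float32(149.62173)] 77.10251
[371. 133.] [ 0.7051 -0.2431] [np.float32(42.643433), np.float32(58.33447)] 71.28846
orange [527.3544 112.057 ] [ 0.5582 -0.0565] [np.float32(15.141901), np.float32(30.016544)] -73.19479
at [ 0.4357 -0.1526  0.1047] yaw 10.09 t 20.35
turn [-0.  -0.2 -0.1] shift [-0.0001 -0.0003  0.0007]
0.13432771962734566 [ 4.1814 -1.3632  5.4394] [-0.2338 -0.3832 -0.0371]
```

View pics/fin.png

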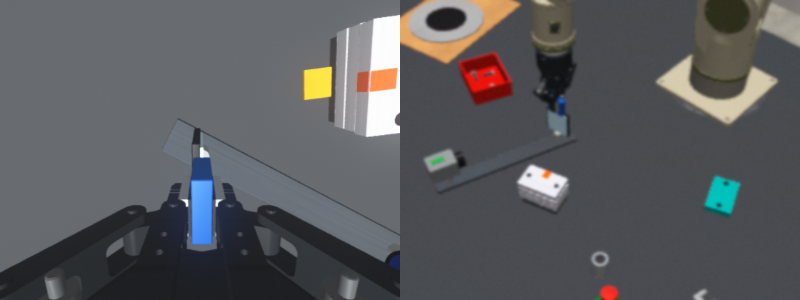

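The grip is square in the fingers at (201,200). The mirror faces 10.1° and the stack with the orange edge stands untouched. The reflected line points at ≈38.3°, and the mark lies at 38.6°. Holding, then handing in.

Emit:
{"api": "move_arm", "payload": {
  "moves": [
    [0,0,0,0,0,0,0.0],
    [0,0,0,0,0,0,0.0],
    [0,0,0,0,0,0,0.0],
    [0,0,0,0,0,0,0.0],
    [0,0,0,0,0,0,0.0],
    [0,0,0,0,0,0,0.0]
  ]
}}

```text
clock: 20.95
position: [0.4357, -0.1526, 0.1047]
ee_rot: [0.996, 0.088, 0.002, -0.0]
ft_force: [2.9, -1.6, 4.5]
grip_width: 0.135
```

```bash
python3 -c "
from workcell import manip
o=manip.get_obs(); print(o['clock'],o['ee_rot'],o['grip_width']); print(manip.hand_in())"
```

```text
20.95 [ 9.96120039e-01  8.79909968e-02  1.55843832e-03 -1.53633774e-04] 0.13536001714763923
the job is handed in; nothing more can be done
None
```

I laid the plain plate on the setting block and the marked plate on top of it, with the orange edge on the tab's side. I then gripped the mirror, turned it about 28.3° and handed in at 21 s while still holding it.

**Plates:** After each release, the wrist camera put that plate within about 1–2 mm and 0.2° of the block. The last top view read about 3 mm off in x. Its outline there was larger than the plate (62 × 93 mm), because it includes the stack's sides.

**Mirror:** By the tool's angle it faces 10.1°, so the reflected line runs at about 38.3°. The mark lies at about 38.6°, which is roughly 1 mm off at the mark. I worked this out from the positions I measured, since I had no picture from the inspection camera. The grip was set to 40 N and the opening stayed steady on the grip.

**Bystanders:** I gripped the marked plate off-centre to keep clear of the spanner, and no move went near the bottle, socket or tub. I did not measure their positions at the end.

I viewed 11 pictures, and none of these checks failed.

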